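# Draw the bottom sanding stick from the dispenser

## Robot

A 6-joint arm with a two-finger parallel gripper is mounted at the origin on a cart in front of the work surface, level with it; the furniture and walls round the work are solid. World frame = base frame: x ahead of the robot, y to its left, z up, the work surface at z = 0. Lengths are in m, angles in rad, forces in N, time in s.
With the tool pointing down it reaches from about 0.3 to 0.875 m from the base axis. Payload 6.4 kg.
Tool frame: the origin (TCP) lies at the very end of the fingers, on their centre line; the grasp point (between the pads) lies 19 mm behind it; z points along the fingers, y is the direction in which the jaws open and shut (so a half turn about z gives the same grasp; the last joint's range is limited). The gripper opens to 88 mm and grips with 3 to 60 N. Pads are 18 mm wide; open, the fingers measure 123 mm over their backs; the gripper's body (75 mm by 187 mm) begins 45 mm behind the grasp point.
Start: joints at [1.13, 0.181, 1.607, -0, 1.354, -0.206], TCP at [0.134, 0.559, 0.239] pointing down, gripper open.
Joint ranges: [-2.99, 2.99], [-0.89, 2.07], [0.3, 2.58], [-1.14, 4.28], [0, 2.63], [-3.12, 3.12]. Speed limits (rad/s): [2.57, 2.57, 3.01, 3.14, 3.14, 3.14].

## Interface

Orientations are given as [roll, pitch, yaw] about the fixed x, y, z axes, in that order (R = Rz(yaw) Ry(pitch) Rx(roll)).
In Python, from rig import sensors, capture, camera_model, order gives the robot as it stands.
- The arm moves only by the tool move_arm, never from a script. Its arguments are lists of equal length, an entry for each row: "xyz": the shift along the tool's x, y, z in m, a list of three; "turn": the turn about the tool's z in rad; "fingers": the opening, from 0 (shut) to 1 (fully open). A call has 1 to 12 rows; each row shifts and turns the commanded pose from where the row before left it, along the tool's axes as they then stand; what a row does not reach is not made up. A row lasts 1/12 s, in which the tool goes at most 41.7 mm and 7.16 degrees, less where a joint would pass 70% of its speed; a pose out of reach is approached as far as the arm can. A call with a gripper value outside its range is refused whole. The fingers move at their own pace and stop on an object; the grip force is fixed at half the most. Time passes only in rows, so rows that do not move let the fingers close. It gives the time, the measured TCP pose, the force and the opening at its end, in the units of the state.
- sensors.state(): the state, without advancing time (a new reading comes with each control period).
- capture(name): name is "side" or "top"; returns the picture (384x512x3 uint8, blue, green, red); there is no depth.
- camera_model(name): a dict with "K" (3x3 intrinsics, pixels), "cam_to_world" (4x4, takes a point from camera to world coordinates). Camera axes: x right, y down, z forward; pixel columns grow to the right and rows downward; lengths in m; the calibration is good to about 2 mm. A picture is of the moment at which its call begins. camera_model takes no time and is no camera call.
- order.finish_job(): hands the job in, once; it reports no verdict.
The state is a dict: "time": time; "joints": joint angles; "qvel": joint speeds; "joint_torque": joint torques, N m; "tcp_pos": TCP position; "tcp_rot": TCP orientation; "force": force on the tool from outside, world axes, zero at the start; "moment": the same for the moment, N m; "gripper_width": opening from 0.0 (shut) to 1.0 (fully open).
Only numpy, scipy, OpenCV 4.12 (cv2) and the standard library are available. Lean on these libraries where they do the work, as an engineer would, in place of code of your own. Each camera call takes 0.05 s, during which the arm holds its last target.

## Task

Draw the bottom sanding stick straight out through the front of the wooden dispenser and lay it flat inside the blue tray; set it down, do not drop it. The two sticks above it must stay in the dispenser, where they just sink down by one stick.

Things in the scene. Friction and masses are not known exactly. Their poses are not given: they have to be found in the camera images.
- bottom_stick: The stick to take: lowest of three equal dark grey sanding sticks (18 wide x 130 long x 10 thick mm, about 20 g) stacked flat in a plywood chute. Origin: centre of its underside, at first 30 mm above the bench. +y: its length, pointing straight out of the chute front (draw it that way, roughly to the robot); x its width, z up. Its front 45 mm jut out free, to grip across the width from above.
- middle_stick: Second stick, same size and axes, resting on the bottom one wholly inside the chute, origin 51 mm farther back, underside 40 mm up; sinks 10 mm when the bottom one is out. The chute is fixed: 142 mm long, 34 wide, top 80 up, foot plate 100 wide ending 22 behind its front. The front opening is 15 high (30 to 45 up) under two metal lips: draw level, 90 mm or more.
- top_stick: Third and top stick of the stack, same size and axes, straight above the middle one inside the chute, its underside at first 50 mm above the bench; sinks 10 mm too. (One more equal stick lies loose on the bench: a spare, not wanted.)
- blue_tray: Loose blue plastic tray, open at the top, 350 g, 200 mm long (its x axis) x 140 wide (its y axis) x 20 high, walls and floor 4 mm thick. Origin: centre of its underside, z up. An equal yellow tray stands nearby: not that one.
Things that resemble listed ones, but are neither listed nor needed, are in the scene too. Leave any orange look-alike of the bottom_stick alone.

How it is judged:
At the end, for the whole second after the job is handed in: The stick that was at the bottom of the stack lies at rest, flat (within 4.5 degrees) and wholly inside the walls of the blue tray, which stands level; the middle and top sticks are in the chute, within 20 mm of where they started (sinking 10 mm is expected) (x of bottom_stick in the frame of blue_tray between -0.085 and 0.085 m and y of bottom_stick in the frame of blue_tray between -0.06 and 0.06 m and z of bottom_stick in the frame of blue_tray between 0.001 and 0.017 m and angle between the z axis of bottom_stick and the z axis of blue_tray, either way round below 0.08 rad and angle between blue_tray's own z axis and vertical below 0.08 rad and linear speed of bottom_stick below 0.02 m/s and distance of each of middle_stick, top_stick from where it was at the start of the episode below 0.02 m); the robot touches nothing.
It fails at once if the middle or top stick is pulled or lifted out of its place in the chute (over 25 mm from its start) (distance of any of middle_stick, top_stick from where it was at the start of the episode above 0.025 m).
It fails at once if the bottom stick is dropped or thrown (falls freely by more than about 30 mm) (linear speed of bottom_stick above 0.8 m/s and contact force between the fingers and bottom_stick below 0.02 N).
It also fails if it takes over 35 s, if anything falls off the work surface, if the arm or the gripper's body presses on something with over 40 N, if the wrist force passes 120 N, or if a joint passes its speed limit or range.

## Working session

There is one attempt and no reset: what is moved stays moved. The work goes in short steps, Python scripts to look and compute and a tool call to move; the robot and the scene stay as the last step left them, time stands still between calls to the robot, and variables do not carry over. Pictures are saved under pics/ and viewed, and the job is handed in when it is done.

Besides the shell and the picture viewer there is one more tool, called after ">>>" as a command line: name --pt "numbers of a row" for each row, then --argument value for the rest. move_arm: Moves the arm, as the interface text tells. Its arguments: {"type":"object","properties":{"xyz":{"type":"array"},"turn":{"type":"array"},"fingers":{"type":"array"}},"required":["xyz","turn","fingers"]}

```bash
mkdir -p pics; ls; python3 - <<'E'
from rig import sensors,capture,camera_model
import cv2
print(sensors.state())
for n in("side","top"):
    cv2.imwrite(f"pics/{n}0.png",capture(n)); m=camera_model(n); print(n,m)
E
```

```text
pics
{'time': 0.0, 'joints': array([ 1.12970661e+00,  1.81518204e-01,  1.60796187e+00, -3.93890049e-05,
        1.35377030e+00, -2.06283766e-01]), 'qvel': array([-0.00129451,  0.00073073,  0.00010955, -0.0001581 ,  0.00056552,
       -0.0001431 ]), 'joint_torque': array([-1.41089422e-03, -4.33866048e+01, -3.41847181e+01,  7.00045028e-02,
        3.87845573e-02, -9.91073694e-05]), 'tcp_pos': array([0.13354014, 0.55875517, 0.23784526]), 'tcp_rot': array([-3.13996220e+00, -3.01905525e-04,  2.90679497e+00]), 'force': array([-0.03238839,  0.50302762,  0.37915086]), 'moment': array([-0.03391278,  0.02948324,  0.06099529]), 'gripper_width': 1.0025865557784175}
side {'K': array([[435.1891581 ,   0.        , 259.91761916],
       [  0.        , 435.1891581 , 193.35293619],
       [  0.        ,   0.        ,   1.        ]]), 'cam_to_world': array([[-0.9948527 , -0.05121779,  0.08743478,  0.52660516],
       [-0.09950031,  0.65706089, -0.74724205,  0.77282763],
       [-0.01917788, -0.75209556, -0.65877499,  0.65978646],
       [ 0.        ,  0.        ,  0.        ,  1.        ]])}
top {'K': array([[375.5967545 ,   0.        , 250.03758251],
       [  0.        , 375.5967545 , 189.9641772 ],
       [  0.        ,   0.        ,   1.        ]]), 'cam_to_world': array([[ 0.0030468 , -0.99714941,  0.07539082,  0.53185547],
       [-0.99992981, -0.00390113, -0.01118745,  0.07933689],
       [ 0.01144966, -0.07535144, -0.9970913 ,  0.91572254],
       [ 0.        ,  0.        ,  0.        ,  1.        ]])}
```

View pics/side0.png

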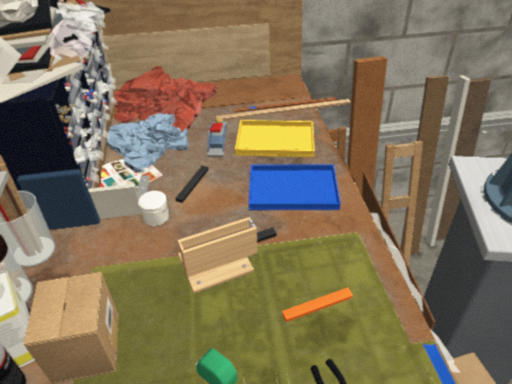

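View pics/top0.png

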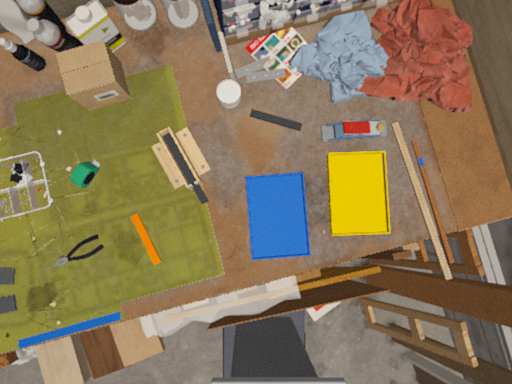

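The side view shows the dispenser near (218,255) with the jutting stick at (266,235) and the blue tray at (293,187). The top view shows the stick tip near (204,200) and the tray around (278,215). I'll zoom in next.

```bash
python3 - <<'E'
import cv2
a=cv2.imread("pics/side0.png")[205:300,165:295]; b=cv2.imread("pics/top0.png")[115:215,140:240]
cv2.imwrite("pics/sz.png",cv2.resize(a,None,fx=6,fy=6,interpolation=cv2.INTER_CUBIC)); cv2.imwrite("pics/tz.png",cv2.resize(b,None,fx=6,fy=6,interpolation=cv2.INTER_CUBIC))
E
```

```text
(no output)
```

View pics/sz.png

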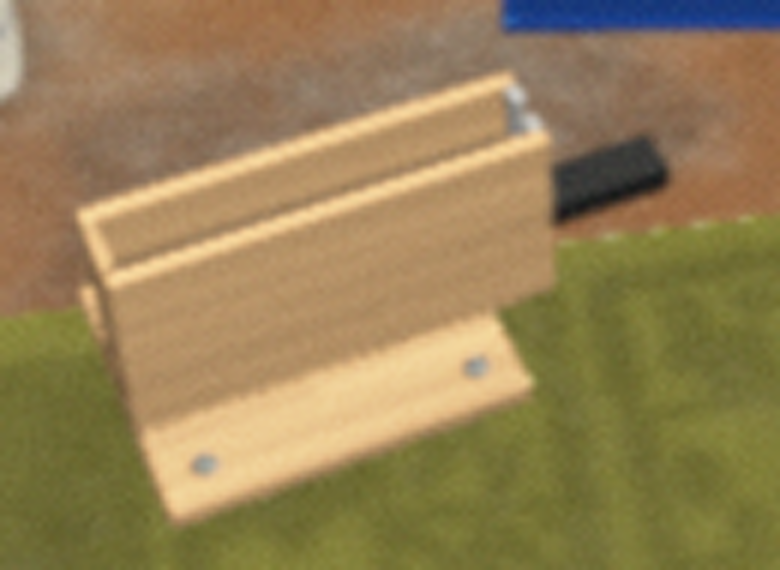

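View pics/tz.png

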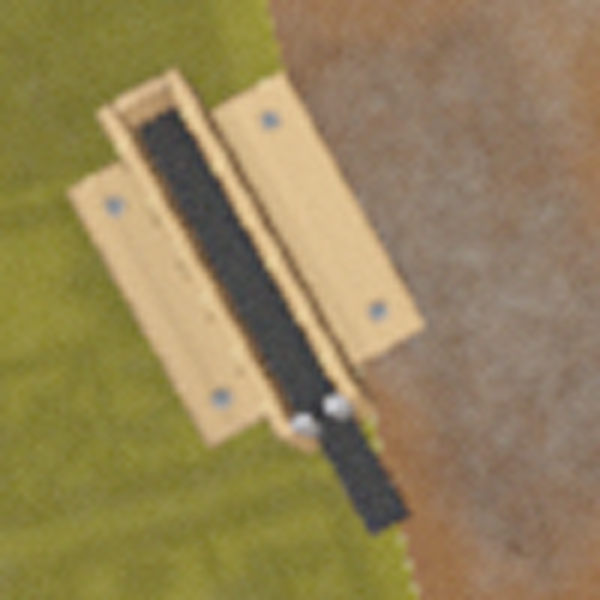

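```bash
cat > h.py <<'E'
import numpy as np,cv2
from rig import camera_model
def ray(n,p):
    m=camera_model(n);K=m["K"];T=m["cam_to_world"]
    d=T[:3,:3]@np.linalg.solve(K,[p[0],p[1],1.]);return T[:3,3],d/np.linalg.norm(d)
def plane(n,p,z):
    o,d=ray(n,p);return o+d*(z-o[2])/d[2]
def tri(ps,pt):
    o1,d1=ray("side",ps);o2,d2=ray("top",pt)
    A=np.stack([d1,-d2],1);s=np.linalg.lstsq(A,o2-o1,rcond=None)[0]
    a=o1+s[0]*d1;b=o2+s[1]*d2;return (a+b)/2,np.linalg.norm(a-b)
def z2p(x,y,ox,oy,f=6): return ((x+.5)/f-.5+ox,(y+.5)/f-.5+oy)
E
python3 - <<'E'
from h import *
np.set_printoptions(precision=4,suppress=True)
S=lambda x,y:z2p(x,y,165,205);T=lambda x,y:z2p(x,y,140,115)
print("tip -y",tri(S(650,138),T(409,513)));print("tip +y",tri(S(664,168),T(374,532)))
a=plane("top",T(409,513),.04);b=plane("top",T(374,532),.04);print(a,b,(a+b)/2)
# chute top corners
print("back corners",tri(S(110,277),T(100,112)),tri(S(80,213),T(178,68)))
print("front",tri(S(547,140),T(290,440)),tri(S(512,75),T(375,410)))
for s,t in (((205,465),(114,206)),((475,367),(221,398))): print("screw",tri(S(*s),T(*t)))
# dark mask of stick jut in top
im=cv2.imread("pics/top0.png");side=cv2.imread("pics/side0.png")
m=(im.max(2)<75).astype(np.uint8)
n,l,st,c=cv2.connectedComponentsWithStats(m)
for i in range(1,n):
    if st[i,4]>60 and 150<c[i][0]<310 and 100<c[i][1]<260: print(st[i],c[i],cv2.minAreaRect(np.argwhere(l==i)[:,::-1].astype(np.float32)))
# tray
for n_,I in(("top",im),("side",side)):
    h=cv2.cvtColor(I,cv2.COLOR_BGR2HSV);mm=cv2.inRange(h,(105,150,60),(125,255,255))
    k,l,st,c=cv2.connectedComponentsWithStats(mm)
    for i in range(1,k):
        if st[i,4]>2000:
            pts=np.argwhere(l==i)[:,::-1].astype(np.int32)
            print(n_,st[i],c[i],cv2.minAreaRect(pts)); q=cv2.approxPolyDP(cv2.convexHull(pts),4,True)[:,0];print(q.tolist())
            if n_=="top":print(np.array([plane("top",p,.02) for p in q]))
            else: print(np.array([plane("side",p,.02) for p in q]))
E
```

```text
tip -y (array([0.5736, 0.1682, 0.0379]), np.float64(0.001056796849869609))
tip +y (array([0.5671, 0.1817, 0.0381]), np.float64(0.0007580748493861167))
[0.574 0.168 0.04 ] [0.5666 0.1815 0.04  ] [0.5703 0.1747 0.04  ]
back corners (array([0.7223, 0.281 , 0.0825]), np.float64(0.0012931194326230688)) (array([0.7395, 0.2529, 0.0783]), np.float64(0.0001236463485486909))
front (array([0.6007, 0.2091, 0.0763]), np.float64(0.002674752614581017)) (array([0.6139, 0.178 , 0.073 ]), np.float64(0.0057148896100033065))
screw (array([0.7001, 0.2919, 0.0102]), np.float64(0.001057764419211249))
screw (array([0.6221, 0.2471, 0.0106]), np.float64(0.0011298200671432661))
[251 111  50  19 255] [275.5882 119.8157] ((275.3773498535156, 119.67924499511719), (50.54867935180664, 6.593306064605713), 15.945395469665527)
[164 134  43  69 361] [183.5125 165.3518] ((184.83578491210938, 168.17092895507812), (77.02415466308594, 6.887384414672852), 60.04639434814453)
top [ 246  172   64   88 4788] [277.3839 215.6025] ((277.4531555175781, 215.5284423828125), (83.01667785644531, 58.034881591796875), 85.31410217285156)
[[309, 254], [252, 258], [246, 177], [302, 172]]
[[ 0.4482 -0.0707  0.02  ]
 [ 0.4386  0.0642  0.02  ]
 [ 0.6307  0.0791  0.02  ]
 [ 0.6434 -0.0555  0.02  ]]
side [ 249  165   91   45 3844] [292.9149 186.9612] ((294.0, 187.0), (44.0, 90.0), 90.0)
[[338, 208], [250, 209], [251, 165], [332, 165]]
[[ 0.4403  0.0814  0.02  ]
 [ 0.6277  0.0995  0.02  ]
 [ 0.6433 -0.0545  0.02  ]
 [ 0.4494 -0.069   0.02  ]]
```

```bash
python3 - <<'E'
from h import *
np.set_printoptions(precision=4,suppress=True)
im=cv2.cvtColor(cv2.imread("pics/top0.png"),cv2.COLOR_BGR2GRAY).astype(np.float32)
m=camera_model("top")
def proj(P):
    M=np.linalg.inv(m["cam_to_world"]);q=m["K"]@(M[:3,:3]@P+M[:3,3]);return q[:2]/q[2]
def prof(tip,th,z,ds):
    u=np.array([np.cos(th),np.sin(th),0]);v=np.array([-u[1],u[0],0]);out=[]
    for d in ds:
        w=np.arange(-.018,.0181,.0005)
        P=np.array([proj(tip+d*u+a*v) for a in w],np.float32)
        g=cv2.remap(im,P[None,:,0],P[None,:,1],cv2.INTER_LINEAR)[0]
        c=len(w)//2;lo=g[c-6:c+7].min()
        r=[]
        for sgn in(-1,1):
            seg=g[c::sgn];thr=(lo+seg[:30].max())/2;i=np.argmax(seg>thr)
            r.append(sgn*(i-1+(thr-seg[i-1])/(seg[i]-seg[i-1]))*.0005)
        out.append((tip+d*u+np.mean(r)*v)[:2].tolist()+[d,np.mean(r),r[1]-r[0]])
    return np.array(out)
th=np.radians(30.3);tip=np.array([.5703,.1747,.04])
a=prof(tip,th,.04,np.arange(.004,.036,.004));print(a[:,2:])
t2=tip.copy();t2[2]=.06
b=prof(t2,th,.06,np.arange(.06,.165,.01));print(b[:,2:])
for q in(a,b,np.vstack([a,b])):
    d=np.polyfit(q[:,0],q[:,1],1);print(np.degrees(np.arctan(d[0])),"y at tip x",np.polyval(d,.5703))
S=lambda x,y:z2p(x,y,165,205);T=lambda x,y:z2p(x,y,140,115)
p=[plane("top",T(*t),.01) for t in((114,206),(221,398),(270,120),(377,311))]
print(np.array(p));
for i,j in((0,1),(2,3)):
    d=p[i]-p[j];print(np.degrees(np.arctan2(d[1],d[0])))
print((p[0]+p[2])/2,(p[1]+p[3])/2)
E
```

```text
[[0.004  0.0006 0.0176]
 [0.008  0.0001 0.0181]
 [0.012  0.0008 0.0176]
 [0.016  0.0005 0.0183]
 [0.02   0.0003 0.0171]
 [0.024  0.0004 0.0169]
 [0.028  0.0008 0.0169]
 [0.032  0.0007 0.0166]]
[[0.06   0.0022 0.02  ]
 [0.07   0.002  0.0209]
 [0.08   0.0017 0.0214]
 [0.09   0.0017 0.0208]
 [0.1    0.0016 0.0214]
 [0.11   0.0015 0.0206]
 [0.12   0.0013 0.0213]
 [0.13   0.0014 0.0204]
 [0.14   0.0011 0.021 ]
 [0.15   0.0016 0.0206]
 [0.16   0.0011 0.0211]]
30.750918552861044 y at tip x 0.1751648854680682
29.810468940348322 y at tip x 0.17758693362141212
30.689297120846764 y at tip x 0.17545562046182642
[[0.6996 0.2919 0.01  ]
 [0.6216 0.2472 0.01  ]
 [0.7353 0.2294 0.01  ]
 [0.6572 0.1849 0.01  ]]
29.796773397920727
29.651575594274366
[0.7174 0.2606 0.01  ] [0.6394 0.2161 0.01  ]
```

>>> move_arm --pt "0 0 0" --pt "0 0 0" --pt "0 0 0" --pt "0 0 0" --pt "0 0 0" --pt "0 0 0" --pt "0 0 0" --pt "0 0 0" --turn '[-0.108,-0.108,-0.108,-0.108,-0.108,-0.108,-0.108,0]' --fingers '[0.55,0.55,0.55,0.55,0.55,0.55,0.55,0.55]'

```text
time: 0.77
tcp_pos: [0.1336, 0.5589, 0.2382]
tcp_rot: [-3.141, -0.001, -2.617]
force: [-0.1, 1.2, -0.5]
gripper_width: 0.552
```

>>> move_arm --pt "-0.012 -0.031 0" --pt "-0.012 -0.031 0" --pt "-0.012 -0.031 0" --pt "-0.012 -0.031 0" --pt "-0.012 -0.031 0" --pt "-0.012 -0.031 0" --pt "-0.012 -0.031 0" --pt "-0.012 -0.031 0" --pt "-0.012 -0.031 0" --pt "-0.012 -0.031 0" --pt "-0.012 -0.031 0" --pt "0 0 0" --turn '[0,0,0,0,0,0,0,0,0,0,0,0]' --fingers '[0.5,0.5,0.5,0.5,0.5,0.5,0.5,0.5,0.5,0.5,0.5,0.5]'

```text
time: 1.77
tcp_pos: [0.4219, 0.3258, 0.2386]
tcp_rot: [-3.14, 0.001, -2.629]
force: [0.4, 0.6, -0.3]
gripper_width: 0.499
```

>>> move_arm --pt "-0.011 -0.0292 0.012" --pt "-0.011 -0.0292 0.012" --pt "-0.011 -0.0292 0.012" --pt "-0.011 -0.0292 0.012" --pt "-0.011 -0.0292 0.012" --pt "-0.011 -0.0292 0.012" --pt "-0.011 -0.0292 0.012" --pt "0 0 0" --pt "0 0 0" --pt "0 0 0" --turn '[0,0,0,0,0,0,0,0,0,0]' --fingers '[0.5,0.5,0.5,0.5,0.5,0.5,0.5,0.5,0.5,0.5]'

```text
time: 2.6
tcp_pos: [0.5858, 0.1909, 0.1544]
tcp_rot: [3.141, -0.001, -2.622]
force: [1.0, 0.3, 0.5]
gripper_width: 0.5
```

```bash
python3 - <<'E'
from rig import sensors,capture
import cv2,numpy as np
s=sensors.state();print(s['tcp_pos'],s['tcp_rot'],s['force'],s['time'])
a=capture("side");b=capture("top")
cv2.imwrite("pics/s1.png",a);cv2.imwrite("pics/t1.png",b)
cv2.imwrite("pics/b1.png",np.hstack([cv2.resize(a[130:300,160:360],(600,510))[:, :400],cv2.resize(b[100:270,130:330],(600,510))[:,:400]]))
E
```

```text
[0.5858199  0.19089288 0.15442356] [ 3.14070558e+00 -9.54078443e-04 -2.62217228e+00] [1.0268488  0.29436319 0.52638848] 2.6
```

View pics/b1.png

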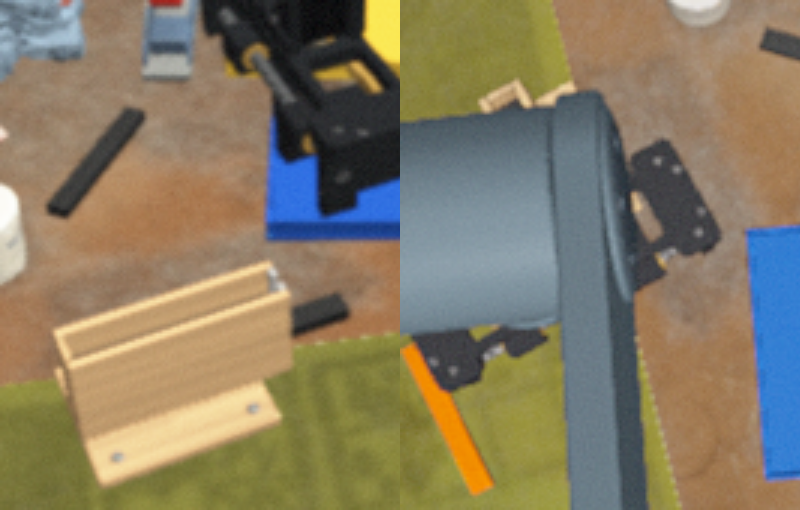

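The gripper is above the jut, with clear views of the dispenser in the side image. I'll come down part way and check.

>>> move_arm --pt "-0.0026 -0.006 0.02" --pt "0 0 0.02" --pt "0 0 0.02" --pt "0 0 0.02" --pt "0 0 0.02" --pt "0 0 0" --pt "0 0 0" --turn '[0,0,0,0,0,0,0]' --fingers '[0.45,0.45,0.45,0.45,0.45,0.45,0.45]'

```text
time: 3.28
tcp_pos: [0.5906, 0.1873, 0.0545]
tcp_rot: [3.141, -0.002, -2.619]
force: [-0.4, -1.2, -0.4]
gripper_width: 0.447
```

```bash
python3 - <<'E'
from rig import sensors,capture
import cv2,numpy as np
s=sensors.state();print(s['tcp_pos'],s['tcp_rot'],s['force'],s['time'])
a=capture("side")
cv2.imwrite("pics/s2.png",cv2.resize(a[150:290,160:340],None,fx=4,fy=4,interpolation=cv2.INTER_CUBIC))
E
```

```text
[0.59058282 0.18732407 0.05453896] [ 3.14080362e+00 -1.63915585e-03 -2.61941106e+00] [-0.42162301 -1.19472301 -0.43416078] 3.2833
```

View pics/s2.png

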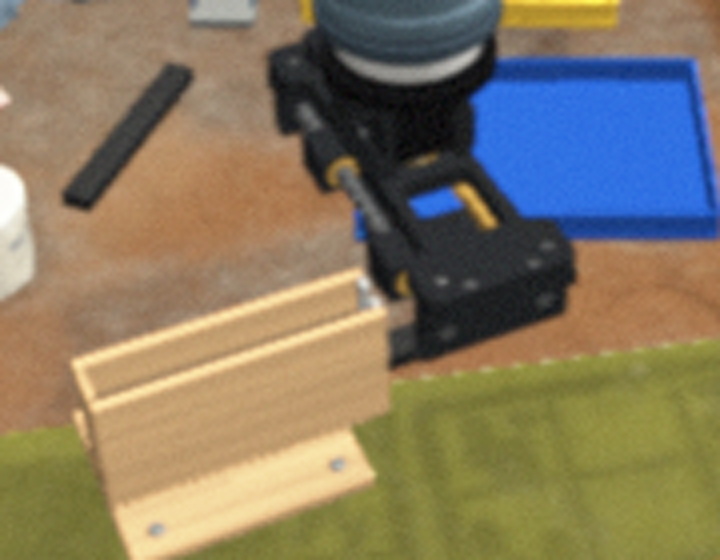

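The side view shows the near finger beside the jut (about 415–570, 350), clear of the chute front edge at x≈388. I'll go down to grip height and close.

>>> move_arm --pt "0 0 0.008" --pt "0 0 0.008" --pt "0 0 0.007" --pt "0 0 0" --pt "0 0 0" --pt "0 0 0" --turn '[0,0,0,0,0,0]' --fingers '[0.45,0.45,0.45,0.45,0.45,0.45]'

```text
time: 3.83
tcp_pos: [0.5919, 0.1864, 0.0318]
tcp_rot: [3.142, -0.0, -2.621]
force: [-0.7, 0.1, 0.1]
gripper_width: 0.453
```

>>> move_arm --pt "0 0 0" --pt "0 0 0" --pt "0 0 0" --pt "0 0 0" --pt "0 0 0" --pt "0 0 0" --pt "0 0 0" --pt "0 0 0" --pt "0 0 0" --pt "0 0 0" --pt "0 0 0" --pt "0 0 0" --turn '[0,0,0,0,0,0,0,0,0,0,0,0]' --fingers '[0.35,0.3,0.25,0.22,0.19,0.16,0.12,0.08,0.05,0,0,0]'

```text
time: 4.83
tcp_pos: [0.5919, 0.1864, 0.0318]
tcp_rot: [-3.142, 0.0, -2.62]
force: [0.6, 0.4, 1.7]
gripper_width: 0.198
```

```bash
python3 - <<'E'
from rig import sensors,capture
import cv2,numpy as np
s=sensors.state();print(s['tcp_pos'],s['tcp_rot'],s['force'],s['moment'],s['gripper_width'])
a=capture("side")
cv2.imwrite("pics/s3.png",cv2.resize(a[150:290,160:340],None,fx=4,fy=4,interpolation=cv2.INTER_CUBIC))
E
```

```text
[0.59193341 0.18641644 0.03182384] [-3.14151133e+00  2.11934928e-04 -2.62039789e+00] [0.56860406 0.37416293 1.74276726] [0.11248654 0.06229837 0.0595122 ] 0.19788731786214347
```

View pics/s3.png

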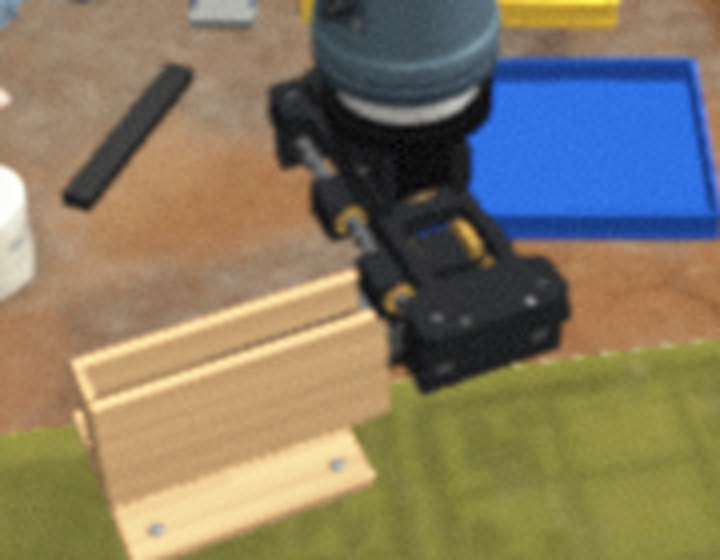

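It stopped at 17.4 mm, which means the 18 mm stick is gripped. I'll start a level draw.

>>> move_arm --pt "0.004 0 0" --pt "0.006 0 0" --pt "0.006 0 0" --pt "0.006 0 0" --pt "0.006 0 0" --pt "0.004 0 0" --pt "0 0 0" --turn '[0,0,0,0,0,0,0]' --fingers '[0,0,0,0,0,0,0]'

```text
time: 5.47
tcp_pos: [0.5629, 0.1699, 0.0316]
tcp_rot: [3.141, -0.001, -2.621]
force: [-1.9, -1.5, 2.1]
gripper_width: 0.197
```

```bash
python3 - <<'E'
from rig import sensors,capture
import cv2,numpy as np
s=sensors.state();print(s['tcp_pos'],s['tcp_rot'],s['force'],s['moment'],s['gripper_width'])
a=capture("side")
cv2.imwrite("pics/s4.png",cv2.resize(a[150:290,160:340],None,fx=4,fy=4,interpolation=cv2.INTER_CUBIC))
E
```

```text
[0.56285335 0.16994264 0.03155769] [ 3.14121126e+00 -1.38211249e-03 -2.62065421e+00] [-1.88948989 -1.54403989  2.12112458] [-0.01998005  0.17165519  0.0103397 ] 0.19654886179056896
```

View pics/s4.png

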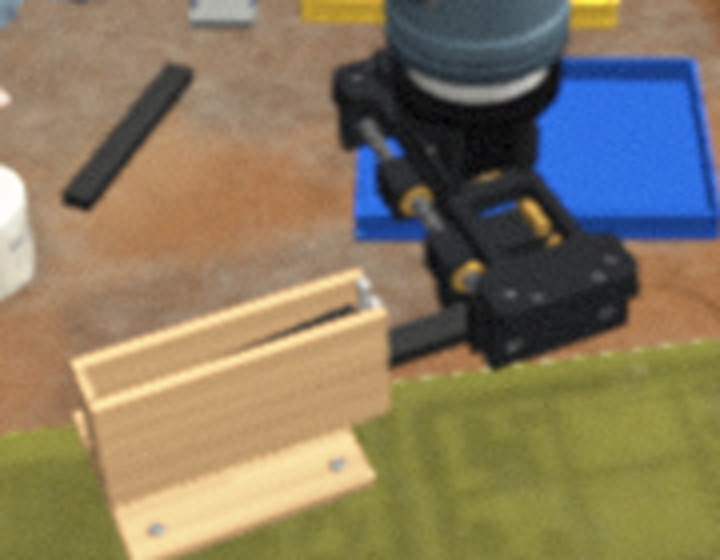

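The side view shows the bottom stick sliding out, with about 70 mm now free. The sticks above are tipping at the back (dark wedge at (300,330)) but are still behind the lips. I'll keep drawing level.

>>> move_arm --pt "0.004 0 0" --pt "0.006 0 0" --pt "0.006 0 0" --pt "0.006 0 0" --pt "0.006 0 0" --pt "0.005 0 0" --pt "0 0 0" --turn '[0,0,0,0,0,0,0]' --fingers '[0,0,0,0,0,0,0]'

```text
time: 6.1
tcp_pos: [0.5342, 0.1535, 0.0315]
tcp_rot: [3.141, -0.001, -2.621]
force: [-0.3, -1.1, 1.2]
gripper_width: 0.197
```

```bash
python3 - <<'E'
from rig import sensors,capture
import cv2,numpy as np
s=sensors.state();print(s['tcp_pos'],s['tcp_rot'],s['force'],s['moment'],s['gripper_width'])
a=capture("side")
cv2.imwrite("pics/s5.png",cv2.resize(a[150:290,160:340],None,fx=4,fy=4,interpolation=cv2.INTER_CUBIC))
E
```

```text
[0.53415009 0.15351698 0.03148766] [ 3.14112481e+00 -1.34669162e-03 -2.62070038e+00] [-0.30559714 -1.09865044  1.24129648] [-0.01292251  0.07585265  0.02435734] 0.1970754851973155
```

View pics/s5.png

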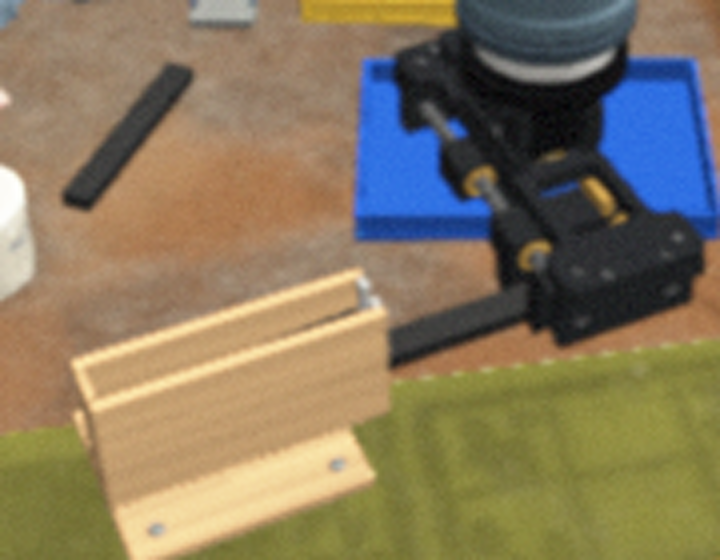

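The draw stands at about 66 mm and is still level. The upper sticks stay behind the lips, so I'll finish the draw.

>>> move_arm --pt "0.004 0 0" --pt "0.006 0 0" --pt "0.006 0 0" --pt "0.006 0 0" --pt "0.006 0 0" --pt "0.006 0 0" --pt "0.006 0 0" --pt "0.004 0 0" --pt "0 0 0" --pt "0 0 0" --turn '[0,0,0,0,0,0,0,0,0,0]' --fingers '[0,0,0,0,0,0,0,0,0,0]'

```text
time: 6.98
tcp_pos: [0.4973, 0.132, 0.0318]
tcp_rot: [-3.142, 0.0, -2.621]
force: [0.2, -0.2, -0.1]
gripper_width: 0.195
```

```bash
python3 - <<'E'
from rig import sensors,capture
import cv2,numpy as np
s=sensors.state();print(s['tcp_pos'],s['tcp_rot'],s['force'],s['moment'],s['gripper_width'])
a=capture("side")
cv2.imwrite("pics/s6raw.png",a)
cv2.imwrite("pics/s6.png",cv2.resize(a[150:290,160:340],None,fx=4,fy=4,interpolation=cv2.INTER_CUBIC))
E
```

```text
[0.49726071 0.13201923 0.03183448] [-3.14151414e+00  2.32281671e-04 -2.62071207e+00] [ 0.16886422 -0.19279177 -0.05150166] [ 0.07015074  0.01554731 -0.01958821] 0.1950198641071889
```

View pics/s6.png

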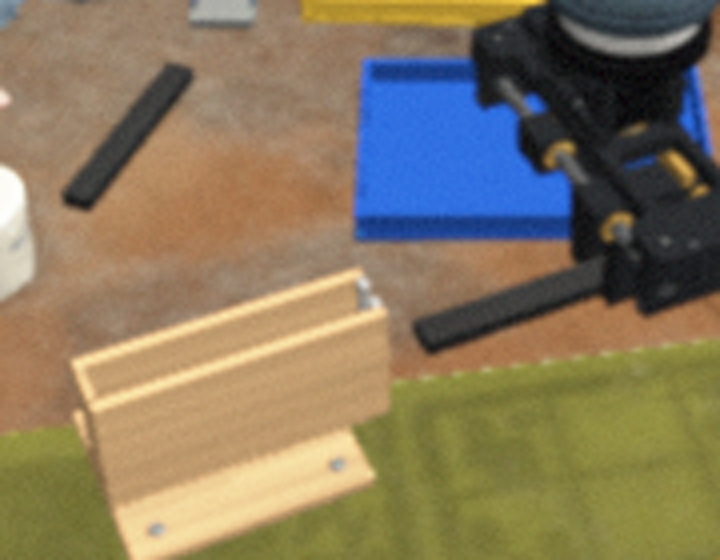

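The stick is clear of the chute, with its back end at about zoomed (425,335). Before moving I'll check its tilt from that end and work out the placing.

```bash
python3 - <<'E'
from h import *
np.set_printoptions(precision=4,suppress=True)
m=camera_model("side")
def proj(P):
    M=np.linalg.inv(m["cam_to_world"]);q=m["K"]@(M[:3,:3]@np.array(P)+M[:3,3]);return q[:2]/q[2]
th=-2.620+np.pi;u=np.array([np.cos(th),np.sin(th),0]);v=np.array([-u[1],u[0],0])
tip=np.array([.570,.175,0]); tcp0=np.array([.5919,.1864,0]); tcp=np.array([.4973,.132,0])
off=tip-tcp0; print("offset along,lat",off@u,off@v)
t=tcp+off
for z in(.03,.04,.05):
  for w in(-.009,.009):
    p=proj(t+.13*u+w*v+[0,0,z]);print(z,w,(p-[160,150]+.5)*4-.5)
c=t+.065*u;print("centre",c)
# tray centre
im=cv2.imread("pics/top0.png")
A=np.array([plane("top",p,.02) for p in((309.5,254.5),(252,258.5),(245.5,176.5),(302.5,171.5))])
print(A.mean(0),[np.linalg.norm(A[i]-A[i-1]) for i in range(4)])
for i,j in((2,1),(3,0)):
    d=A[i]-A[j];print(np.degrees(np.arctan2(d[1],d[0])))
B=np.array([plane("side",p,.02) for p in((338,201),(250,202),(250.5,165),(333,165))]);print(B,B.mean(0))
E
```

```text
offset along,lat -0.02466806792315807 0.0010278253443371103
0.03 -0.009 [412.5412 334.1309]
0.03 0.009 [427.7466 358.3178]
0.04 -0.009 [412.2397 320.1087]
0.04 0.009 [427.559  344.2777]
0.05 -0.009 [411.9336 305.8698]
0.05 0.009 [427.3685 330.0173]
centre [0.5318 0.153  0.    ]
[0.5403 0.004  0.02  ] [np.float64(0.19812797179317443), np.float64(0.13633823030772674), np.float64(0.19514403531677718), np.float64(0.13758575467100448)]
4.733780296126952
4.372003561004831
[[ 0.4395  0.059   0.02  ]
 [ 0.6303  0.0773  0.02  ]
 [ 0.6445 -0.0544  0.02  ]
 [ 0.447  -0.0692  0.02  ]] [0.5403 0.0032 0.02  ]
```

```bash
python3 - <<'E'
import cv2
a=cv2.imread("pics/side0.png")[150:225,235:355];cv2.imwrite("pics/trs.png",cv2.resize(a,None,fx=6,fy=6,interpolation=cv2.INTER_CUBIC))
E
```

```text
(no output)
```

View pics/trs.png

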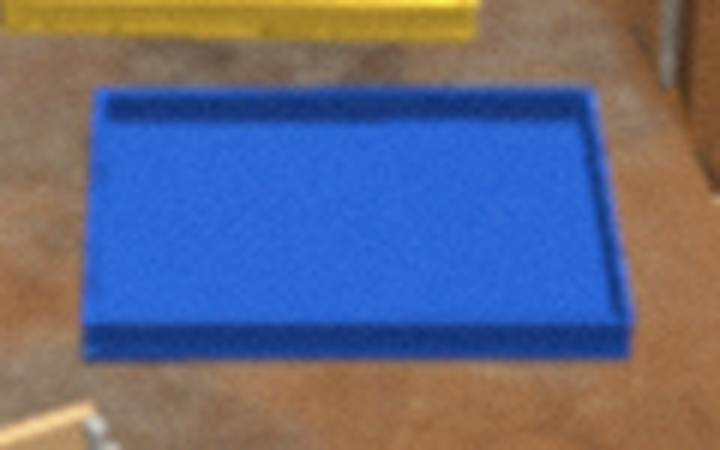

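>>> move_arm --pt "0 0 -0.005" --pt "0 0 -0.01" --pt "0 0 -0.012" --pt "0 0 -0.012" --pt "0 0 -0.012" --pt "0 0 -0.009" --pt "0 0 0" --pt "0 0 0" --pt "0 0 0" --pt "0 0 0" --pt "0 0 0" --pt "0 0 0" --turn '[0,0,0,0,0,0,0.06,0.09,0.09,0.09,0.075,0.04]' --fingers '[0,0,0,0,0,0,0,0,0,0,0,0]'

```text
time: 8.03
tcp_pos: [0.4976, 0.1322, 0.0927]
tcp_rot: [-3.142, 0.001, -3.069]
force: [-0.9, 0.2, 0.3]
gripper_width: 0.193
```

>>> move_arm --pt "0 -0.008 0" --pt "0.001 -0.015 0" --pt "0.001 -0.02 0" --pt "0.001 -0.02 0" --pt "0.001 -0.02 0" --pt "0.001 -0.02 0" --pt "0.001 -0.015 0" --pt "0.001 -0.01 0" --pt "0 -0.004 0" --pt "0 0 0" --pt "0 0 0" --pt "0 0 0" --turn '[0,0,0,0,0,0,0,0,0,0,0,0]' --fingers '[0,0,0,0,0,0,0,0,0,0,0,0]'

```text
time: 9.03
tcp_pos: [0.5003, 0.0006, 0.0918]
tcp_rot: [3.141, -0.0, -3.064]
force: [0.2, 0.0, -0.3]
gripper_width: 0.199
```

```bash
python3 - <<'E'
from rig import sensors,capture
import cv2,numpy as np
s=sensors.state();print(s['tcp_pos'],s['tcp_rot'],s['force'],s['moment'],s['gripper_width'])
a=capture("side");b=capture("top")
cv2.imwrite("pics/s7raw.png",a);cv2.imwrite("pics/t7raw.png",b)
cv2.imwrite("pics/s7.png",cv2.resize(a[110:250,170:350],None,fx=4,fy=4,interpolation=cv2.INTER_CUBIC))
cv2.imwrite("pics/t7.png",cv2.resize(b[110:270,140:330],None,fx=3.5,fy=3.5,interpolation=cv2.INTER_CUBIC))
E
```

```text
[0.50030056 0.00063413 0.09176885] [ 3.14136182e+00 -2.68580688e-05 -3.06449922e+00] [ 0.22548095  0.02369467 -0.34543514] [ 0.01943771  0.0394484  -0.00621586] 0.199384514873943
```

View pics/s7.png

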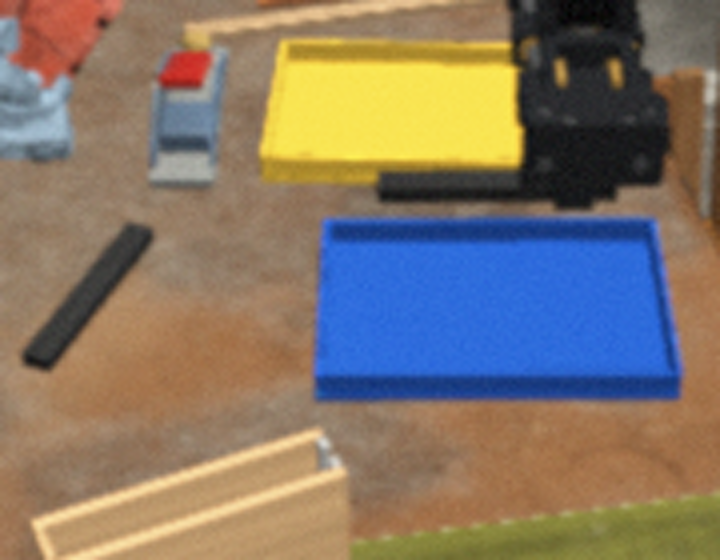

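View pics/t7.png

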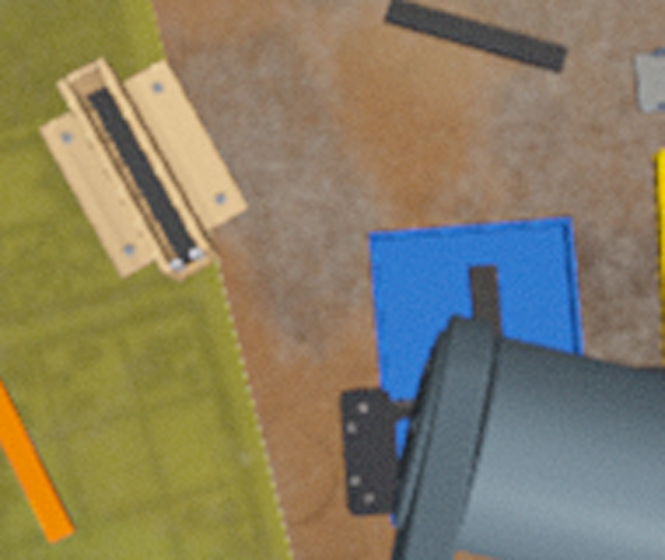

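Both views show the stick over the middle of the blue tray and parallel to its long side. The two upper sticks are settled in the chute behind the lips. I'll lower it.

>>> move_arm --pt "0 0 0.008" --pt "0 0 0.012" --pt "0 0 0.012" --pt "0 0 0.012" --pt "0 0 0.012" --pt "0 0 0.01" --pt "0 0 0.006" --pt "0 0 0.004" --pt "0 0 0.003" --pt "0 0 0" --pt "0 0 0" --turn '[0,0,0,0,0,0,0,0,0,0,0]' --fingers '[0,0,0,0,0,0,0,0,0,0,0]'

```text
time: 10.05
tcp_pos: [0.5007, -0.0, 0.013]
tcp_rot: [-3.141, 0.0, -3.065]
force: [-0.3, 0.2, -0.3]
gripper_width: 0.198
```

>>> move_arm --pt "0 0 0.001" --pt "0 0 0.001" --pt "0 0 0.001" --pt "0 0 0" --turn '[0,0,0,0]' --fingers '[0,0,0,0]'

```text
time: 10.38
tcp_pos: [0.5004, -0.0, 0.0098]
tcp_rot: [-3.142, 0.0, -3.065]
force: [-0.0, 0.5, 0.5]
gripper_width: 0.202
```

>>> move_arm --pt "0 0 0.001" --pt "0 0 0.001" --pt "0 0 0" --pt "0 0 0" --turn '[0,0,0,0]' --fingers '[0,0,0,0]'

```text
time: 10.72
tcp_pos: [0.5003, -0.0, 0.0076]
tcp_rot: [3.142, -0.0, -3.065]
force: [0.4, -0.8, 0.1]
gripper_width: 0.195
```

>>> move_arm --pt "0 0 0.001" --pt "0 0 0.001" --pt "0 0 0" --pt "0 0 0" --turn '[0,0,0,0]' --fingers '[0,0,0,0]'

```text
time: 11.05
tcp_pos: [0.5005, -0.0, 0.0059]
tcp_rot: [-3.142, 0.0, -3.065]
force: [-0.1, -0.5, 3.1]
gripper_width: 0.197
```

At TCP 5.9 mm the force is 3 N upward, so the stick has touched the tray floor. I'll release gently and lift away.

>>> move_arm --pt "0 0 0" --pt "0 0 0" --pt "0 0 0" --pt "0 0 0" --pt "0 0 0" --pt "0 0 0" --pt "0 0 0" --turn '[0,0,0,0,0,0,0]' --fingers '[0.21,0.23,0.26,0.29,0.32,0.35,0.35]'

```text
time: 11.63
tcp_pos: [0.5004, -0.0, 0.0057]
tcp_rot: [-3.142, -0.0, -3.065]
force: [-0.7, 0.6, -0.3]
gripper_width: 0.35
```

>>> move_arm --pt "0 0 -0.005" --pt "0 0 -0.01" --pt "0 0 -0.02" --pt "0 0 -0.03" --pt "0 0 -0.035" --pt "0 0 -0.035" --pt "0 0 -0.035" --pt "0 0 -0.03" --pt "0 0 -0.02" --pt "0 0 0" --pt "0 0 0" --turn '[0,0,0,0,0,0,0,0,0,0,0]' --fingers '[0.35,0.35,0.35,0.35,0.35,0.35,0.35,0.35,0.35,0.35,0.35]'

```text
time: 12.55
tcp_pos: [0.5011, -0.0002, 0.2276]
tcp_rot: [-3.14, 0.004, -3.065]
force: [-0.3, 0.4, -1.5]
gripper_width: 0.353
```

```bash
python3 - <<'E'
from rig import sensors,capture
import cv2,numpy as np
s=sensors.state();print(s['tcp_pos'],s['force'],s['gripper_width'])
a=capture("side");b=capture("top")
cv2.imwrite("pics/s8raw.png",a);cv2.imwrite("pics/t8raw.png",b)
cv2.imwrite("pics/s8.png",cv2.resize(a[140:290,165:350],None,fx=4,fy=4,interpolation=cv2.INTER_CUBIC))
cv2.imwrite("pics/t8.png",cv2.resize(b[110:270,140:330],None,fx=3.5,fy=3.5,interpolation=cv2.INTER_CUBIC))
E
```

```text
[ 5.01056566e-01 -1.53670119e-04  2.27579504e-01] [-0.33594424  0.43273145 -1.46085423] 0.3533560445598866
```

View pics/s8.png

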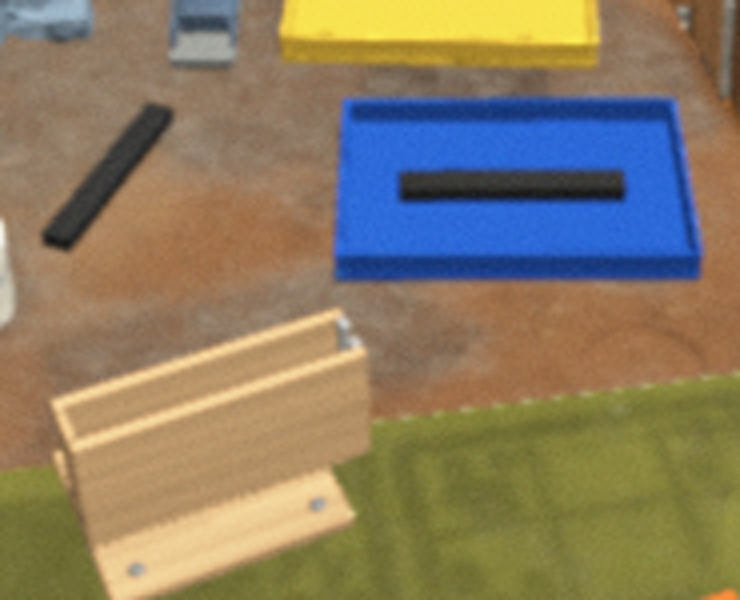

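View pics/t8.png

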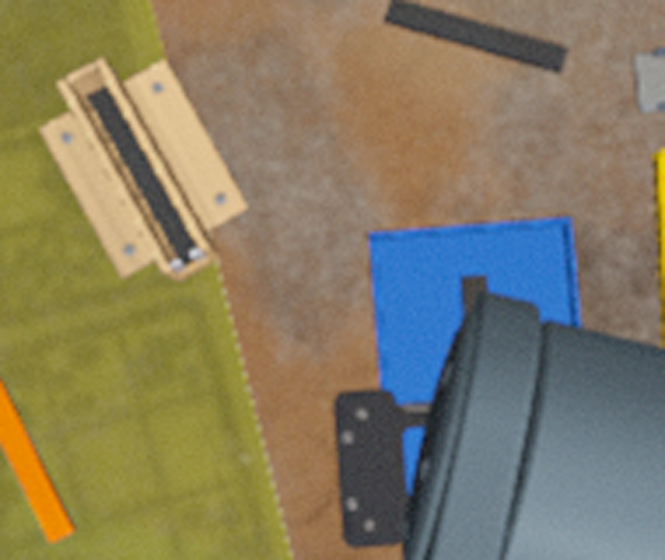

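The side view shows the stick flat in the middle of the blue tray (400–625, 185). The top view shows two sticks still in the chute behind the lips, and the robot is clear.

```bash
python3 - <<'E'
from h import *
S=lambda x,y:z2p(x,y,165,140,4)
for p in((400,172),(624,171)): print(plane("side",S(*p),.014))
from rig import order; print(order.finish_job())
E
```

```text
[0.60519166 0.00193255 0.014     ]
[ 0.4762957  -0.00887379  0.014     ]
the job is handed in; nothing more can be done
None
```

I drew the bottom stick about 109 mm level out of the chute front, lifted it and turned it in line with the blue tray. I lowered it until it touched the tray floor (about 3 N), then released it and backed off to 0.23 m. I handed the job in at about 12.7 s of the 35 s allowed; no verdict was reported.

- **Bottom stick:** the last side picture shows it lying flat near the tray centre. Its top edge measures 129 mm end to end, running from x 0.476 to 0.605 m. The ends show no tilt that I can see, but I did not measure the angle.
- **Upper sticks:** after a brief tilt during the draw they dropped down, and they are still in the chute behind the lips. I judged this by eye in the top view and did not measure how far they sank.
- **Small disagreements:** while the stick was held, its back end appeared 1–3 mm lower than predicted. The triangulated height of the stick top was 38 mm against the stated 40 mm, which is within the camera calibration error.

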